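Put the date stamp away and close the chest's sliding hatch

ROBOT

A 6-joint arm with a two-finger parallel gripper is mounted at the origin on a cart in front of the work surface, level with it; the furniture and walls round the work are solid. World frame = base frame: x ahead of the robot, y to its left, z up, the work surface at z = 0. Lengths are in m, angles in rad, forces in N, time in s.
With the tool pointing down it reaches from about 0.35 to 0.775 m from the base axis. Payload 7.3 kg.
Tool frame: the origin (TCP) lies at the very end of the fingers, on their centre line; the grasp point (between the pads) lies 19 mm behind it; z points along the fingers, y is the line along which they close (so a half turn about z gives the same grasp; the last joint's range is limited). The gripper opens to 92 mm and grips with 3 to 60 N. Pads are 19 mm wide; open, the fingers measure 130 mm over their backs; the gripper's body (75 mm by 190 mm) begins 47 mm behind the grasp point.
Start: joints at [1.169, 0.342, 1.524, -0, 1.275, -0.146], TCP at [0.133, 0.508, 0.192] pointing down, gripper open.
Joint ranges: [-2.53, 2.53], [-0.77, 2.02], [0.04, 2.7], [-1, 4.14], [0.28, 2.66], [-3.11, 3.11]. Speed limits (rad/s): [2.57, 2.57, 3.14, 3.14, 3.14, 3.14].

INTERFACE

Orientations are given as [roll, pitch, yaw] about the fixed x, y, z axes, in that order (R = Rz(yaw) Ry(pitch) Rx(roll)).
In Python, from cell import robot gives the robot as it stands.
- The arm moves only by the tool apply_moves, never from a script. Its argument "motion" is text: rows parted by semicolons, each of 7 numbers parted by spaces: the opening in per cent of the stroke, from 0 (shut) to 100 (fully open), then the shift along the tool's x, y, z in cm, then the turn, a rotation vector about the tool's x, y, z in rad. A call has 1 to 20 rows; each row shifts and turns the commanded pose from where the row before left it, along the tool's axes as they then stand; what a row does not reach is not made up. A row lasts 1/8 s, in which the tool goes at most 62.5 mm and 10.7 degrees, less where a joint would pass 70% of its speed; a pose out of reach is approached as far as the arm can. A call with a gripper value outside its range is refused whole. The fingers move at their own pace and stop on an object; "force" is the grip in N (left out, the last holds). Time passes only in rows, so rows that do not move let the fingers close. It gives the time, the measured TCP pose, the force, the opening and the grip force at its end, in the units of the state.
- robot.observe(): the state, without advancing time (a new reading comes with each control period).
- robot.read_camera(name): name is "scene" or "side" or "wrist"; returns a dict with "img" (384x512x3 uint8, red, green, blue), "fovy" (degrees; the focal length in pixels is half the picture's height over the tangent of half this angle, whatever the lens; pixels are square), "cx", "cy" (the principal point, pixels), "R" (3x3) and "t" (3): a world point X has camera coordinates R X + t; the wrist camera has in their place "hand_eye" (4x4, takes a point from camera to tool coordinates, whose origin is the TCP and whose axes are the flange's). Camera axes: x right, y down, z forward; pixel columns grow to the right and rows downward; lengths in m; the calibration is good to about 2 mm. A picture is of the moment at which its call begins: read the wrist's pose just before it. There is no depth.
- robot.hand_in(): hands the job in; it is judged then, once.
Trained networks look in a picture, given as the dict that the camera call returned (one of the last four; its "shot" number tells which), for a name from the list of things; names that differ only in an ending like _2 or _b are one class to them, and where a whole thing is asked for, a point or a joint stands for the part that bears it (a point fixed in the world has none). Each returns a list of dicts, best first, with "score" (0 to 1); they miss things now and then, are a little off and sometimes report something else, mostly with a low value. They report only what shows in the picture. A call takes as long as a camera call. They do not tell look-alikes from the thing itself.
- robot.search_frame(target, picture): "centre" ([x, y, z] in m, in world coordinates, good to about 4 mm: the middle of the surface that is visible of it).
- robot.trace(target, picture): "pixels" (384x512 bool, what is visible of it).
The state is a dict: "time": time; "qpos": joint angles; "qvel": joint speeds; "joint_efforts": joint torques, N m; "tool_pos": TCP position; "tool_rot": TCP orientation; "contact_force": force on the tool from outside, world axes, zero at the start; "torque": the same for the moment, N m; "opening": finger opening in m; "grip_force": force on a finger pad.
Only numpy, scipy, OpenCV 4.12 (cv2) and the standard library are available. Lean on these libraries where they do the work, as an engineer would, in place of code of your own. Each camera call takes 0.05 s, during which the arm holds its last target. There are 200 camera calls.

TASK

Put the black date stamp away: stand it upright on the floor of the open compartment of the low white tool chest and let go of it. Then push the chest's sliding hatch along its track until the rubber closing strip in the end frame is pressed fully home, feeling for its firm stop and never bearing on the strip with more than 25 N. Leave the little tub on the table undisturbed.

Things in the scene. Friction and masses are not known exactly. Their poses are not given: they have to be found in the camera images.
- stamp: Black hand date stamp, loose, 0.08-0.17 kg, standing upright left of the chest, 100 mm tall. Origin: centre of underside, z up. Legs and bridge: z 0-46 mm, 28 (x) by 46 mm (y); stem 14 mm thick z 46-63; round grip 34 mm across, z 63-100: grasp it from above at any yaw. It and the tub swap places between starts.
- tub: Small round white open tub, loose, 70 mm across, 45 mm tall, origin at the centre of its underside. A bystander, not to be moved over 30 mm or tipped.
- chest: Low white tool chest, fixed, 200 mm (x) by 367 mm (y), yaw up to 0.3 either way. Origin: centre of its plan, on the table; z up; y runs along the hatch's track and closing is toward +y. The +y half is the compartment; the -y half is a closed deck where the open hatch is parked. Side rails (beyond x +-84 mm) rise to z 134 mm. At the +y end an aluminium end frame rises to z 145 mm.
- setdown (a point): Point on the compartment's floor where the stamp should stand (anywhere within 20 mm will do): chest frame (0, 105, 6) mm, axes as the chest's. The compartment spans chest x -94 to 94, y 6 to 176 mm, floor z 6, rim z 118; its mouth is 168 mm wide along x, and open from the hatch's closing edge (y 42 mm or less at the start) to the strip. A marker pen 17 mm thick lies along x at y 22 mm.
- hatch: Steel sliding hatch, 172 (x) by 186 (y) by 6 mm, moving only along the chest's y, axes as the chest's. Origin: centre of its underside, chest z 119 mm; at chest y -83 to -51 mm at the start. It slides with about 3 N and stays where left. Closed, its y is 89 mm give or take 10 mm: the end frame's setting differs each time and is not measured, so feel for it. Its closing edge is at its y +93 mm.
- handle (a point): Centre of the top of the hatch's handle: an upright aluminium rib in the middle of the hatch, 80 mm along x, 14 mm thick along y, its top 40 mm over the hatch's underside (chest z 159 mm); its sides are free for 30 mm below this point (a foot 26 mm wide along y, 4 mm high, lies under that). Push on its -y face with the fingers, or pinch it. Axes as the chest's.
- strip (a joint): How far the black rubber closing strip is pressed into the end frame, m: 0 as found (standing 8 mm out toward the hatch), 0.008 fully home (a little more under load). It yields at about 8 N, so the push on the handle rises from 3 N to about 11 N, stays where left, then meets a firm stop (about 8 N per mm): stop the push at 15 to 20 N. Over 25 N from the hatch damages it.
There are look-alikes about, which are no part of the job. Of the things like the stamp, leave any that is pink; of the rest the smaller one is meant.

How it is judged:
By the outcome, as a careful person would: the job done as asked, in the order asked, and still so for the second after the job is handed in, with the robot touching nothing.
It also fails if it takes over 61 s, if anything falls off the work surface, if the arm or the gripper's body presses on something with over 40 N, if the wrist force passes 120 N, or if a joint passes its speed limit or range.

## Working session

There is one attempt and no reset: what is moved stays moved. The work goes in short steps, Python scripts to look and compute and a tool call to move; the robot and the scene stay as the last step left them, time stands still between calls to the robot, and variables do not carry over. Pictures are saved under pics/ and viewed, at most 10 in all, crops included, and the job is handed in when it is done.

Besides the shell and the picture viewer there is one more tool, called after "Request:" as name(argument=value, ...) on one line, values as JSON. apply_moves: Moves the arm, as the interface text tells. Its arguments: {"type":"object","properties":{"motion":{"type":"string"},"force":{"type":"number"}},"required":["motion"]}

```bash
mkdir -p pics
python3 - <<'E'
from cell import robot
import cv2,numpy as np
s=robot.observe();print(s['time'],s['tool_pos'],s['tool_rot'],s['opening'])
ims=[]
for n in("scene","side"):
    p=robot.read_camera(n);ims.append(p['img'])
    print(n,p['fovy'],p['cx'],p['cy'],np.round(p['R'],4).tolist(),np.round(p['t'],4).tolist())
    for t in("stamp","tub","chest","hatch","handle","strip"):
        print(t,[(np.round(d['centre'],3).tolist(),round(d['score'],2)) for d in robot.search_frame(t,p)][:4])
p=robot.read_camera("wrist");print(p['hand_eye'],p['fovy'])
cv2.imwrite("pics/w0.png",p['img'][:,:,::-1])
cv2.imwrite("pics/a.png",ims[0][:,:,::-1]);cv2.imwrite("pics/b.png",ims[1][:,:,::-1])
E
```

```text
0.0 [0.13264338 0.5074782  0.19102913] [-3.14001182e+00 -2.01201739e-04  2.88579097e+00] 0.09157870525367741
scene 44.473943074560694 261.2695561007009 187.03855745570968 [[0.9978, -0.0641, 0.0172], [-0.0353, -0.7316, -0.6808], [0.0563, 0.6787, -0.7323]] [-0.524, 0.1787, 1.0006]
stamp [([0.563, 0.196, 0.063], 0.81), ([0.579, 0.313, 0.08], 0.69), ([0.613, 0.115, 0.07], 0.59)]
tub [([0.438, 0.266, 0.03], 0.69)]
chest [([0.438, 0.27, 0.027], 0.62), ([0.548, -0.189, 0.126], 0.57)]
hatch [([0.564, -0.248, 0.126], 0.96)]
handle [([0.565, -0.245, 0.123], 0.57)]
strip [([0.49, -0.0, 0.131], 0.85)]
side 54.373826721891064 253.86333376832852 192.51822227090875 [[-0.9681, -0.2503, -0.0111], [-0.1923, 0.7705, -0.6078], [0.1607, -0.5862, -0.794]] [0.536, 0.1057, 0.9545]
stamp [([0.572, 0.321, 0.046], 0.73), ([0.541, -0.173, 0.126], 0.7), ([0.609, 0.129, 0.046], 0.68), ([0.552, 0.217, 0.065], 0.58)]
tub [([0.444, 0.25, 0.016], 0.85)]
chest [([0.54, -0.174, 0.13], 0.66)]
hatch [([0.559, -0.221, 0.122], 0.97), ([0.541, -0.172, 0.123], 0.52)]
handle [([0.558, -0.226, 0.124], 0.7), ([0.574, 0.322, 0.044], 0.53)]
strip [([0.557, -0.224, 0.128], 0.67)]
[[ 6.92174139e-04 -9.55052885e-01 -2.96434659e-01  7.95383546e-02]
 [ 9.99999519e-01  8.66919492e-04 -4.58044128e-04  4.42746456e-04]
 [ 6.94441350e-04 -2.96434200e-01  9.55053026e-01 -1.93409294e-01]
 [ 0.00000000e+00  0.00000000e+00  0.00000000e+00  1.00000000e+00]] 71.2276752449363
```

View pics/a.png

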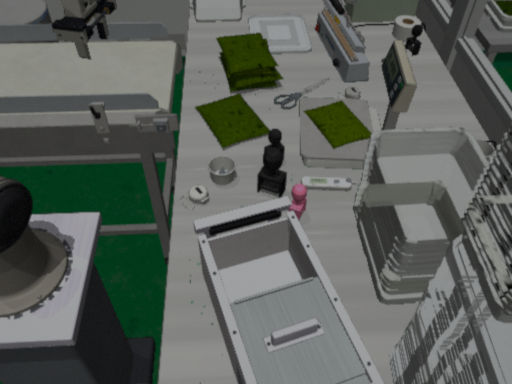

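View pics/b.png

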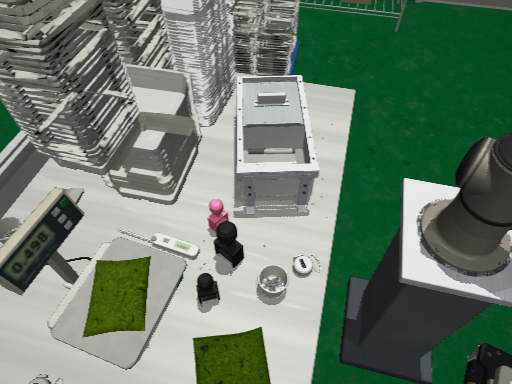

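The side view shows two black stamps: a large one at (228,240) and a small one at (207,288). The pink one is at (217,212). In the scene view the end frame is around (245,215) and the handle is at (295,333). The target is the small black stamp at about (0.575, 0.317), and the chest yaw is about 0.29.

Request:
apply_moves(motion="100 -4.33 -0.65 -0.55 0 0 0;100 -4.33 -0.65 -0.55 0 0 0;100 -4.33 -0.65 -0.55 0 0 0;100 -4.33 -0.65 -0.55 0 0 0;100 -4.33 -0.65 -0.55 0 0 0;100 -4.33 -0.65 -0.55 0 0 0;100 -4.33 -0.65 -0.55 0 0 0;100 -4.33 -0.65 -0.55 0 0 0;100 -4.33 -0.65 -0.55 0 0 0;100 -4.33 -0.65 -0.55 0 0 0;100 -4.33 -0.65 -0.55 0 0 0;100 0 0 0 0 0 0.17;100 0 0 0 0 0 0.17;100 0 0 0 0 0 0.17;100 0 0 0 0 0 0.17;100 0 0 0 0 0 0.17;100 0 0 0 0 0 0.17;100 0 0 0 0 0 0;100 0 0 0 0 0 0")

```text
time: 3.12
tool_pos: [0.5755, 0.3182, 0.2521]
tool_rot: [-3.141, -0.0, 1.869]
contact_force: [-0.2, 0.3, 0.5]
opening: 0.0918
grip_force: 0.0
```

```bash
cat > h.py <<'E'
from cell import robot
import cv2,numpy as np
from scipy.spatial.transform import Rotation as Ro
def wrist():
    s=robot.observe();p=robot.read_camera("wrist")
    T=np.eye(4);T[:3,:3]=Ro.from_euler('xyz',s['tool_rot']).as_matrix();T[:3,3]=s['tool_pos']
    C=T@np.array(p['hand_eye']);p['Rw']=C[:3,:3].T;p['tw']=-C[:3,:3].T@C[:3,3]
    return s,p
def cam(p):
    R,t=(p['Rw'],p['tw']) if 'Rw' in p else (np.array(p['R']),np.array(p['t']))
    return R,t,192/np.tan(np.radians(p['fovy'])/2)
def ray(p,u,v,z):
    R,t,f=cam(p);d=R.T@np.array([(u-p['cx'])/f,(v-p['cy'])/f,1]);c=-R.T@t
    return c+d*(z-c[2])/d[2]
def proj(p,X):
    R,t,f=cam(p);x=R@np.asarray(X,float)+t
    return x[:2]/x[2]*f+[p['cx'],p['cy']]
def delta(s,X):
    return Ro.from_euler('xyz',s['tool_rot']).as_matrix().T@(np.asarray(X)-s['tool_pos'])*100
E
python3 - <<'E'
from h import *
s,p=wrist();print(s['time'],s['tool_pos'],s['tool_rot'])
for d in robot.search_frame("stamp",p):print(d['centre'],d['score'],proj(p,d['centre']))
for d in robot.trace("stamp",p):
    m=d['pixels'];v,u=np.nonzero(m);print(d['score'],m.sum(),u.min(),u.max(),v.min(),v.max())
cv2.imwrite("pics/w1.png",p['img'][:,:,::-1])
E
```

```text
3.125 [0.57550927 0.31823591 0.2521482 ] [-3.14146757e+00 -4.45544884e-05  1.86906005e+00]
[0.5587, 0.2148, 0.1034] 0.97 [226.70262951 231.971257  ]
[0.6165, 0.1331, 0.0949] 0.73 [249.79436835 285.01132048]
[0.5802, 0.3195, 0.0921] 0.69 [263.22837077 165.26691975]
0.94 755 246 276 147 178
0.77 1911 209 253 195 257
0.68 375 239 263 247 296
```

View pics/w1.png

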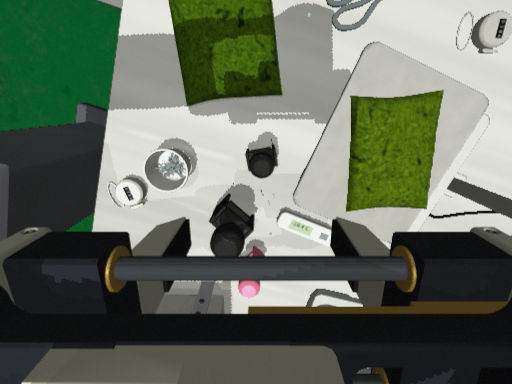

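The wrist view shows the small black stamp with its grip at about (262,160). The larger black one is at (228,238), the pink one at (249,288) and the tub at (168,170).

```bash
python3 - <<'E'
from h import *
s,p=wrist()
for z in(.08,.1):print(ray(p,262,161,z), [ray(p,u,161,z)[:2] for u in (247,277)])
f=cam(p)[2]
d=np.array([d['centre'] for d in robot.search_frame("stamp",p)]);print(d)
X=ray(p,262,161,.09);print(delta(s,[X[0],X[1],.069]))
E
python3 -c "
import cv2
i=cv2.imread('pics/w1.png')[120:260,190:300];cv2.imwrite('pics/c1.png',cv2.resize(i,None,fx=4,fy=4))"
```

```text
[0.57775407 0.3222064  0.08      ] [array([0.55784783, 0.3161076 ]), array([0.59766039, 0.32830523])]
[0.57639547 0.32620378 0.1       ] [array([0.55757814, 0.32043859]), array([0.59521287, 0.33196898])]
[[0.5797 0.3224 0.0953]
 [0.5578 0.2134 0.1018]
 [0.6165 0.133  0.0911]]
[ 0.52214769  0.32184326 18.32002196]
```

View pics/c1.png

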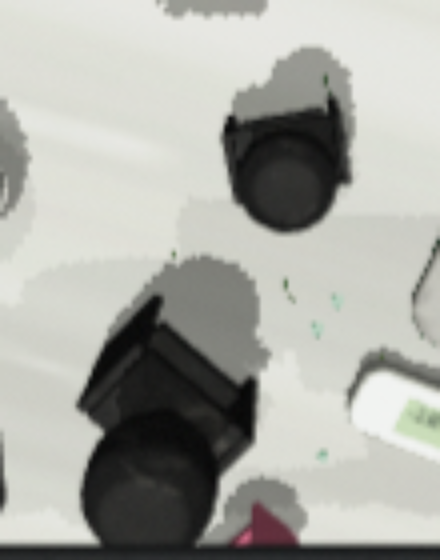

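The crop confirms it: the far black stamp is the smaller one, with its grip centred at pixel (262,164), which gives about (0.577, 0.320).

Request:
apply_moves(motion="100 0.1 0.15 3.7 0 0 0;100 0 0 3.7 0 0 0;100 0 0 3.7 0 0 0;100 0 0 3.6 0 0 0;100 0 0 2.4 0 0 0;100 0 0 1.1 0 0 0;100 0 0 0 0 0 0;20 0 0 0 0 0 0;20 0 0 0 0 0 0;20 0 0 0 0 0 0;20 0 0 0 0 0 0;20 0 0 0 0 0 0;20 0 0 0 0 0 0", force=20)

```text
time: 5.0
tool_pos: [0.5767, 0.3197, 0.0702]
tool_rot: [3.142, -0.0, 1.866]
contact_force: [-0.4, 0.1, -0.1]
opening: 0.0363
grip_force: 0.0
```

Request:
apply_moves(motion="20 0 0 0 0 0 0;20 0 0 0 0 0 0;20 0 0 0 0 0 0;20 0 0 0 0 0 0")

```text
time: 5.5
tool_pos: [0.5767, 0.3197, 0.0702]
tool_rot: [3.142, -0.0, 1.866]
contact_force: [-0.3, -0.7, -1.3]
opening: 0.0187
grip_force: 0.0
```

Run:
```python
from h import *
s,p=wrist();print(s['opening'],s['grip_force'],s['contact_force'])
q=robot.read_camera("side")
cv2.imwrite("pics/g.png",np.hstack([cv2.resize(p['img'],(400,300)),cv2.resize(q['img'][200:350,150:350],(400,300))])[:,:,::-1])
```

```text
0.018694904089122458 0.0 [-0.34617781 -0.67350696 -1.29142724]
```

View pics/g.png

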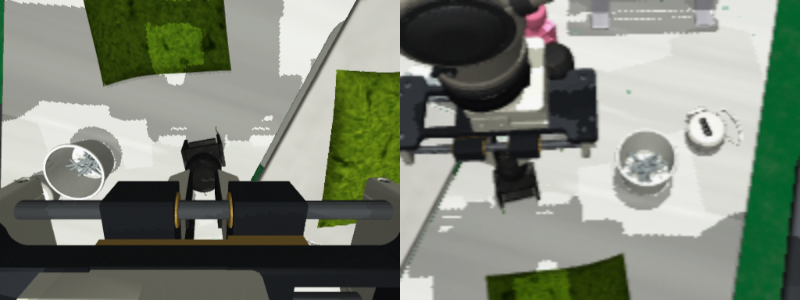

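The wrist view shows the stamp just in front (+y) of the closed fingers, so the grasp missed. I'll open, rise and look again.

Request:
apply_moves(motion="60 0 0 0 0 0 0;100 0 0 0 0 0 0;100 0 0 0 0 0 0;100 0 0 0 0 0 0;100 0 0 -2 0 0 0;100 0 0 -5 0 0 0;100 0 0 -5 0 0 0;100 0 0 -5 0 0 0;100 0 0 0 0 0 0;100 0 0 0 0 0 0")

```text
time: 6.85
tool_pos: [0.5763, 0.3195, 0.2395]
tool_rot: [-3.141, 0.0, 1.866]
contact_force: [-0.6, 0.0, -0.9]
opening: 0.0921
grip_force: 0.0
```

Run:
```python
from h import *
s,p=wrist();q=robot.read_camera("side");r=robot.read_camera("scene")
print(s['time'],s['tool_pos'])
for x in(p,q,r):
  for d in robot.search_frame("stamp",x):print(np.round(d['centre'],4),d['score'],proj(x,d['centre']).round())
a=cv2.resize(p['img'][100:240,200:330],(390,420),interpolation=2)
b=cv2.resize(q['img'][250:350,160:253],(390,420),interpolation=2)
cv2.imwrite("pics/g2.png",np.hstack([a,b])[:,:,::-1])
```

```text
6.85 [0.57630648 0.31948882 0.23949709]
[0.5563 0.2139 0.0644] 0.94 [227. 225.]
[0.6137 0.1343 0.0929] 0.6 [248. 289.]
[0.5792 0.3216 0.0934] 0.58 [262. 167.]
[0.5732 0.3228 0.0414] 0.92 [208. 292.]
[0.5508 0.2161 0.0653] 0.69 [231. 247.]
[0.6201 0.138  0.0429] 0.47 [214. 219.]
[0.6159 0.1166 0.0692] 0.9 [298. 198.]
[0.5775 0.3145 0.0799] 0.74 [274. 137.]
[0.562  0.1968 0.0627] 0.61 [272. 175.]
[ 0.5618 -0.2428  0.1225] 0.42 [294. 340.]
```

View pics/g2.png

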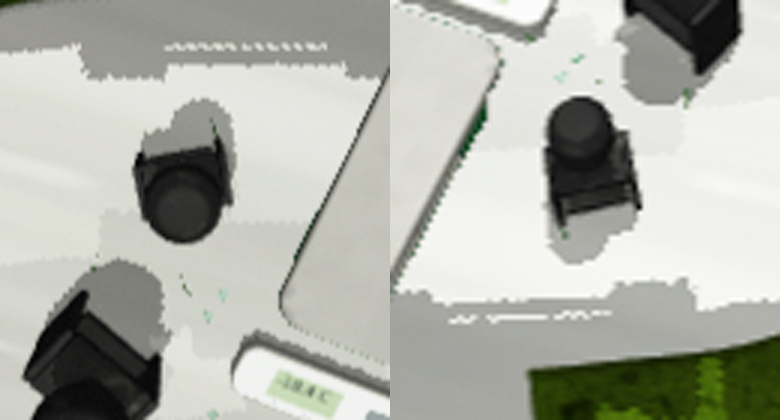

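Run:
```python
from h import *
s,p=wrist();q=robot.read_camera("side");r=robot.read_camera("scene")
def tri(obs):
    A=[];b=[]
    for c,(u,v) in obs:
        R,t,f=cam(c);
        for k,w in((0,(u-c['cx'])/f),(1,(v-c['cy'])/f)):
            A.append(R[k]-w*R[2]);b.append(w*t[2]-t[k])
    return np.linalg.lstsq(np.array(A),np.array(b),rcond=None)[:2]
print(tri([(p,(260.7,168)),(q,(205.3,281))]),tri([(p,(260.7,168)),(q,(205.3,281)),(r,(275,136))]),tri([(q,(205.3,281)),(r,(275,136))]))
for z in(.08,.09):print(ray(p,260.7,168,z),ray(q,205.3,281,z),ray(r,275,136,z))
# tip check: where TCP projects
print(proj(p,s['tool_pos']))
# big stamp tub
for c in(p,q,r):
  for d in robot.search_frame("tub",c)[:1]:print(d['centre'])
cv2.imwrite("pics/r.png",cv2.resize(r['img'][110:210,235:325],None,fx=6,fy=6)[:,:,::-1])
```

```text
(array([0.57835841, 0.3161681 , 0.0806785 ]), array([2.18707834e-07])) (array([0.57842888, 0.31652322, 0.08183401]), array([6.31247878e-07])) (array([0.57838366, 0.31639991, 0.0819148 ]), array([5.74901943e-07]))
[0.57862455 0.31626982 0.08      ] [0.57832515 0.31565564 0.08      ] [0.57918067 0.31877372 0.08      ]
[0.57793275 0.31855184 0.09      ] [0.57575193 0.31962075 0.09      ] [0.57782327 0.30727537 0.09      ]
[259.09707132 210.8459747 ]
[0.4364, 0.2506, 0.0204]
[0.4445, 0.2516, 0.0157]
[0.4373, 0.266, 0.0294]
```

View pics/r.png

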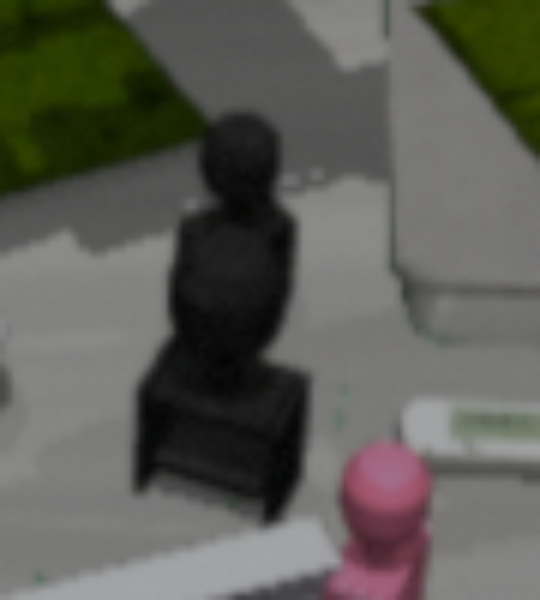

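Request:
apply_moves(motion="100 -0.35 0.1 4 0 0 0;100 0 0 4 0 0 0;100 0 0 4 0 0 0;100 0 0 3.5 0 0 0;100 0 0 2 0 0 0;100 0 0 0 0 0 0;40 0 0 0 0 0 0;40 0 0 0 0 0 0;40 0 0 0 0 0 0;40 0 0 0 0 0 0;40 0 0 0 0 0 0;40 0 0 0 0 0 0;30 0 0 0 0 0 0;30 0 0 0 0 0 0")

```text
time: 9.2
tool_pos: [0.5786, 0.3166, 0.0652]
tool_rot: [-3.142, -0.0, 1.866]
contact_force: [-0.0, -0.0, 0.4]
opening: 0.0279
grip_force: 0.0
```

Run:
```python
from h import *
s,p=wrist();q=robot.read_camera("side");print(s['opening'],s['grip_force'],s['contact_force'],s['tool_pos'])
print(proj(p,[.5784,.3165,.0815]))
a=p['img'][150:300,150:370];cv2.imwrite("pics/g3.png",np.vstack([cv2.resize(a,(440,300)),cv2.resize(q['img'][240:320,160:278],(440,300))])[:,:,::-1])
```

```text
0.027859486838474622 0.0 [-0.04662577 -0.04103354  0.41750909] [0.57863521 0.31659397 0.06521033]
[258.64685141 219.58526475]
```

View pics/g3.png

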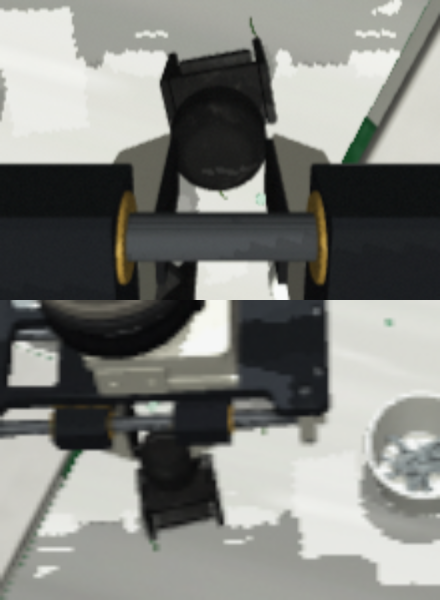

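Run:
```python
from h import *
s,p=wrist();cv2.imwrite("pics/k0.png",p['img'])
```

Request:
apply_moves(motion="5 0 0 0 0 0 0;5 0 0 0 0 0 0;5 0 0 0 0 0 0;5 0 0 0 0 0 0")

```text
time: 9.85
tool_pos: [0.5786, 0.3166, 0.0652]
tool_rot: [3.142, -0.0, 1.866]
contact_force: [0.9, -0.5, 0.5]
opening: 0.0045
grip_force: 0.0
```

Run:
```python
from h import *
s,p=wrist();cv2.imwrite("pics/k1.png",p['img']);print(s['opening'],s['grip_force'])
a=cv2.imread("pics/k0.png")
print(proj(p,[.5784,.3165,.0815]))
d=np.abs(a.astype(int)-p['img']).sum(2)>40
print(d.sum());v,u=np.nonzero(d);print(u.min(),u.max(),v.min(),v.max())
for r in(228,236,244,255,268,280):print(r,a[r,200:320:4].mean(1).astype(int).tolist(),'\n   ',p['img'][r,200:320:4].mean(1).astype(int).tolist())
```

```text
0.00453017828145843 0.0
[258.6354207  219.60951615]
13928
23 476 0 383
228 [223, 223, 156, 95, 95, 97, 97, 97, 94, 12, 21, 27, 28, 27, 27, 29, 28, 29, 27, 23, 28, 15, 74, 96, 97, 95, 95, 97, 122, 220] 
    [214, 213, 213, 213, 213, 212, 214, 101, 90, 89, 91, 90, 90, 82, 15, 26, 20, 39, 90, 90, 90, 88, 91, 98, 212, 213, 212, 211, 211, 212]
236 [16, 17, 16, 17, 38, 96, 96, 95, 21, 13, 28, 21, 26, 39, 50, 40, 48, 47, 32, 18, 225, 10, 16, 97, 97, 94, 87, 18, 17, 17] 
    [14, 16, 16, 16, 15, 15, 14, 14, 16, 15, 17, 17, 72, 50, 13, 25, 18, 19, 86, 17, 16, 15, 15, 18, 15, 15, 15, 15, 16, 15]
244 [17, 18, 19, 12, 24, 95, 96, 95, 8, 11, 139, 140, 221, 112, 25, 28, 90, 188, 223, 222, 223, 12, 13, 89, 94, 95, 46, 13, 15, 16] 
    [19, 15, 16, 14, 14, 15, 13, 16, 16, 16, 17, 16, 67, 19, 10, 20, 32, 16, 85, 15, 12, 15, 16, 15, 15, 15, 15, 15, 16, 17]
255 [18, 16, 16, 82, 55, 82, 80, 14, 15, 15, 134, 131, 122, 195, 195, 195, 194, 195, 195, 194, 195, 10, 15, 16, 81, 82, 43, 64, 14, 16] 
    [15, 15, 17, 16, 15, 15, 16, 14, 16, 12, 13, 15, 67, 15, 53, 186, 135, 14, 53, 14, 17, 15, 15, 14, 16, 16, 13, 15, 15, 16]
268 [32, 34, 42, 57, 78, 79, 78, 78, 78, 78, 77, 78, 77, 78, 79, 78, 77, 77, 76, 78, 78, 77, 77, 78, 78, 76, 68, 55, 102, 36] 
    [33, 31, 30, 31, 31, 32, 30, 31, 31, 32, 32, 29, 77, 72, 72, 73, 73, 73, 66, 21, 32, 32, 33, 31, 33, 32, 31, 32, 33, 32]
280 [35, 35, 54, 65, 56, 65, 66, 57, 50, 73, 83, 50, 70, 139, 139, 137, 139, 138, 140, 128, 130, 88, 42, 49, 60, 59, 52, 49, 103, 31] 
    [32, 33, 32, 30, 32, 29, 31, 30, 32, 34, 31, 28, 99, 48, 79, 131, 126, 43, 56, 24, 32, 31, 30, 28, 30, 30, 29, 29, 27, 29]
```

Run:
```python
import cv2,numpy as np
a=cv2.imread("pics/k0.png");b=cv2.imread("pics/k1.png")[:,:,::-1]
cv2.imwrite("pics/k.png",np.hstack([cv2.resize(i[150:300,190:325],(390,434)) for i in(a[:,:,::-1],b)]))
```

```text
(no output)
```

View pics/k.png

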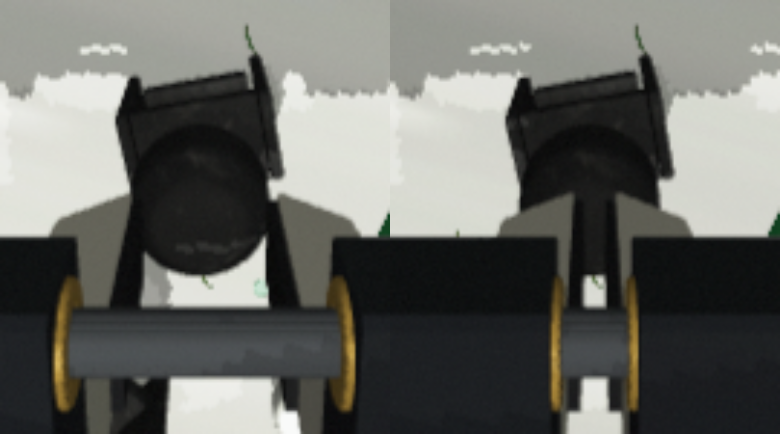

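The wrist view shows the fingertips closing over the ball without touching it. Their row (v≈217) fits tips about 30–35 mm higher than the reported TCP. I'll open, go lower and close again. The position stays clear of the stamp whichever height is right.

Request:
apply_moves(motion="100 0 0 0 0 0 0;100 0 0 0 0 0 0;100 0 0 0 0 0 0;100 0 0 0 0 0 0;100 0 0 0 0 0 0;100 0 0 0 0 0 0;100 0 0 0 0 0 0;100 0 0 0 0 0 0;100 0 0 0.8 0 0 0;100 0 0 0.8 0 0 0;100 0 0 0.8 0 0 0;100 0 0 0.4 0 0 0;50 0 0 0 0 0 0;50 0 0 0 0 0 0;25 0 0 0 0 0 0;25 0 0 0 0 0 0;25 0 0 0 0 0 0;25 0 0 0 0 0 0;25 0 0 0 0 0 0")

```text
time: 12.28
tool_pos: [0.5786, 0.3166, 0.0373]
tool_rot: [-3.142, -0.0, 1.866]
contact_force: [0.2, -0.1, 0.5]
opening: 0.0312
grip_force: 20.0
```

Grasped. The reported TCP is 0.037 with the stamp's base on the table. I'll lift it and carry it over the compartment.

Request:
apply_moves(motion="25 0 0 -1 0 0 0;25 0 0 -2.5 0 0 0;25 0 0 -4 0 0 0;25 0 0 -4 0 0 0;25 0 0 -4 0 0 0;25 0 0 -2.5 0 0 0;25 -1.8 -0.9 0 0 0 0;25 -3.6 -1.8 0 0 0 0;25 -3.6 -1.8 0 0 0 0;25 -3.6 -1.8 0 0 0 0;25 -3.6 -1.8 0 0 0 0;25 -3.6 -1.8 0 0 0 0;25 -3.6 -1.8 0 0 0 0;25 -3.6 -1.8 0 0 0 0;25 -3.6 -1.8 0 0 0 0;25 -3 -1.5 0 0 0 0;25 -1.5 -0.8 0 0 0 0;25 0 0 0 0 0 0;25 0 0 0 0 0 0")

```text
time: 14.65
tool_pos: [0.5125, -0.0694, 0.2173]
tool_rot: [3.141, -0.001, 1.866]
contact_force: [0.1, -0.0, -0.4]
opening: 0.0315
grip_force: 20.0
```

Run:
```python
from h import *
s,p=wrist();q=robot.read_camera("side");r=robot.read_camera("scene")
print({k:np.round(s[k],4).tolist() for k in('time','tool_pos','tool_rot','contact_force','opening','grip_force')})
for n,x in(("w",p),("s",q),("c",r)):
  for t in("stamp","hatch","handle","strip"):
    print(n,t,[(np.round(d['centre'],4).tolist(),round(d['score'],2)) for d in robot.search_frame(t,x)][:3])
np.savez("pics/shot.npz",w=p['img'],s=q['img'],c=r['img'],Rw=p['Rw'],tw=p['tw'],cxy=[p['cx'],p['cy']])
W=np.hstack([cv2.resize(p['img'],(400,300)),cv2.resize(q['img'][50:230,180:340],(267,300))])
S=cv2.resize(r['img'][170:384,170:390],(400,389))[:300]
S2=cv2.resize(q['img'][50:230,200:340],(400,514))[:300]
cv2.imwrite("pics/v10.png",np.vstack([np.hstack([cv2.resize(p['img'],(400,300)),S2]),np.hstack([S,np.zeros((300,400,3),np.uint8)])])[:,:,::-1])
```

```text
{'time': 14.65, 'tool_pos': [0.5125, -0.0694, 0.2173], 'tool_rot': [3.1412, -0.0005, 1.8665], 'contact_force': [0.1098, -0.0451, -0.3772], 'opening': 0.0315, 'grip_force': 20.0}
w stamp [([0.5143, -0.0605, 0.2651], 0.82), ([0.6076, 0.1116, 0.0849], 0.71)]
w hatch [([0.5577, -0.2133, 0.1275], 0.73)]
w handle [([0.5508, -0.2133, 0.1236], 0.69)]
w strip [([0.4947, 0.006, 0.1326], 0.94)]
s stamp [([0.5533, 0.2183, 0.0665], 0.72), ([0.5105, -0.0654, 0.2245], 0.59)]
s hatch [([0.5794, -0.2062, 0.1234], 0.79)]
s handle []
s strip [([0.4424, 0.2527, 0.0144], 0.63)]
c stamp [([0.5119, -0.0723, 0.2282], 0.7), ([0.6115, 0.1169, 0.0547], 0.59), ([0.5397, 0.1989, 0.0224], 0.37)]
c hatch [([0.5658, -0.2422, 0.1294], 0.63), ([0.4587, -0.0083, 0.1295], 0.28)]
c handle [([0.5652, -0.2453, 0.1239], 0.81)]
c strip [([0.4606, -0.0068, 0.1301], 0.56)]
```

View pics/v10.png

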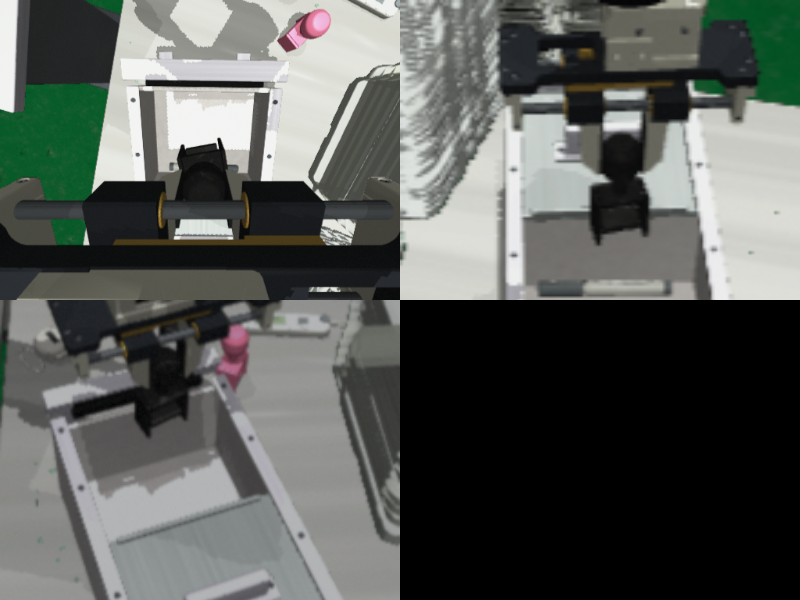

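The last view shows the stamp held upright over the compartment. In the 400-pixel wrist panel the frame's far corners are at (122,60) and (288,62), the strip runs from (146,83) to (263,84), and the chest lines up with the tool to about 1°.

Run:
```python
from h import *
d=np.load("pics/shot.npz");p=robot.read_camera("wrist");p['Rw']=d['Rw'];p['tw']=d['tw']
k=1.28
P={n:ray(p,u*k,v*k,z) for n,u,v,z in(("fl",122,60,.145),("fr",288,62,.145),("nl",124,80,.145),("nr",288,81,.145),("sl",146,84,.131),("sr",263,84,.131),("rail_l",135,120,.134),("rail_r",281,120,.134))}
for n in P:print(n,P[n].round(4))
a=P['fr']-P['fl'];print("yaw",np.arctan2(a[1],a[0]),"w",np.hypot(*a[:2]));a=P['nr']-P['nl'];print("yaw",np.arctan2(a[1],a[0]),np.hypot(*a[:2]))
a=P['sr']-P['sl'];print("strip",(P['sr']+P['sl'])/2,np.hypot(*a[:2]),np.arctan2(a[1],a[0]))
f=(P['fl']+P['fr'])/2;n=(P['nl']+P['nr'])/2;print("mid",f,n)
# edges: gray rows in wrist at v columns for rails
g=cv2.cvtColor(d['w'],cv2.COLOR_RGB2GRAY).astype(int)
for v in(85,95,130,150,165):print(v,[ (u,g[v,u-1],g[v,u+2]) for u in range(140,390) if abs(g[v,u+2]-g[v,u-1])>45])
for u in(180,200,330,345):print('c',u,[ (v,g[v-1,u],g[v+2,u]) for v in range(60,125) if abs(g[v+2,u]-g[v-1,u])>45])
```

```text
fl [0.3915 0.0015 0.145 ]
fr [0.5796 0.0567 0.145 ]
nl [ 0.3979 -0.0201  0.145 ]
nr [0.5884 0.0369 0.145 ]
sl [ 0.4209 -0.0181  0.131 ]
sr [0.5644 0.0257 0.131 ]
rail_l [ 0.4175 -0.0673  0.134 ]
rail_r [ 0.6037 -0.0104  0.134 ]
yaw 0.28519437226542776 w 0.19608270026384644
yaw 0.290550005516544 0.19881612892435804
strip [0.49265692 0.00378528 0.131     ] 0.150013236392448 0.2963682425306995
mid [0.48555929 0.02910665 0.145     ] [0.49313304 0.00841764 0.145     ]
85 [(141, np.int64(35), np.int64(85)), (142, np.int64(35), np.int64(192)), (143, np.int64(36), np.int64(205)), (144, np.int64(85), np.int64(208))]
95 [(140, np.int64(35), np.int64(140)), (141, np.int64(36), np.int64(199)), (142, np.int64(58), np.int64(208)), (143, np.int64(140), np.int64(206))]
130 [(167, np.int64(243), np.int64(161)), (168, np.int64(240), np.int64(117)), (169, np.int64(199), np.int64(134)), (171, np.int64(117), np.int64(232)), (172, np.int64(134), np.int64(243)), (173, np.int64(197), np.int64(243)), (177, np.int64(244), np.int64(74)), (178, np.int64(242), np.int64(85)), (179, np.int64(219), np.int64(85)), (
[... 2713 characters left out ...]
), (105, np.int64(117), np.int64(21)), (110, np.int64(19), np.int64(122)), (111, np.int64(20), np.int64(193)), (112, np.int64(12), np.int64(196)), (113, np.int64(122), np.int64(207)), (116, np.int64(207), np.int64(133)), (117, np.int64(219), np.int64(82)), (118, np.int64(201), np.int64(75)), (119, np.int64(133), np.int64(74))]
c 345 [(71, np.int64(220), np.int64(141)), (72, np.int64(220), np.int64(142)), (73, np.int64(194), np.int64(143)), (76, np.int64(143), np.int64(203)), (77, np.int64(142), np.int64(211)), (102, np.int64(215), np.int64(162)), (103, np.int64(215), np.int64(133)), (104, np.int64(203), np.int64(151)), (120, np.int64(150), np.int64(202)), (121, np.int64(166), np.int64(217))]
```

Run:
```python
from h import *
d=np.load("pics/shot.npz");p=robot.read_camera("wrist");p['Rw']=d['Rw'];p['tw']=d['tw']
q=robot.read_camera("side")
X=np.array([.959,.284]);Y=np.array([-.284,.959]);c0=np.array([.5427,-.165])
def sh(n,P):e=P[:2]-c0;print(n,P.round(4),"chest",(e@X*1000).round(1),(e@Y*1000).round(1))
sh("bl",ray(q,238,77,.134));sh("br",ray(q,303,76,.134))
for z in(.118,.134):
  for u,v in((180,115.5),(330,118)):sh(f"rim{z}",ray(p,u,v,z))
for u,v in((168,130),(178.5,130),(324,130),(343.5,130),(355,130)):sh("rail134",ray(p,u,v,.134))
for u in(197.5,341.5):sh("floor",ray(p,u,150,.006))
for u in (198,213.5,322,341.5):sh("118",ray(p,u,150,.118))
q0=cv2.imread("pics/b.png");g=cv2.cvtColor(q0,cv2.COLOR_BGR2GRAY).astype(int)
for u in(245,255,270,285,297):print(u,[(v,g[v-1,u],g[v+2,u]) for v in range(66,125) if abs(g[v+2,u]-g[v-1,u])>25])
# chest-y profile of wrist centre columns at floor z
gw=cv2.cvtColor(d['w'],cv2.COLOR_RGB2GRAY).astype(int)
for u in(210,225,300,310):print('w',u,[(v,gw[v-1,u],gw[v+2,u]) for v in range(100,232) if abs(gw[v+2,u]-gw[v-1,u])>25])
```

```text
bl [ 0.6851 -0.3201  0.134 ] chest 92.5 -189.2
br [ 0.4928 -0.3719  0.134 ] chest -106.6 -184.2
rim0.118 [ 0.4125 -0.0294  0.118 ] chest -86.3 167.0
rim0.118 [0.5651 0.0145 0.118 ] chest 72.5 165.8
rim0.134 [ 0.4167 -0.0274  0.134 ] chest -81.7 167.8
rim0.134 [0.561  0.0142 0.134 ] chest 68.4 166.6
rail134 [ 0.408  -0.0449  0.134 ] chest -95.0 153.4
rail134 [ 0.4182 -0.0418  0.134 ] chest -84.4 153.5
rail134 [0.5595 0.0013 0.134 ] chest 63.3 154.8
rail134 [0.5784 0.0071 0.134 ] chest 83.1 154.9
rail134 [0.5896 0.0105 0.134 ] chest 94.8 155.0
floor [ 0.4188 -0.0855  0.006 ] chest -96.3 111.4
floor [ 0.6278 -0.0217  0.006 ] chest 122.3 113.3
118 [ 0.439  -0.0596  0.118 ] chest -69.5 130.5
118 [ 0.4553 -0.0546  0.118 ] chest -52.5 130.7
118 [ 0.5692 -0.0199  0.118 ] chest 66.6 131.7
118 [ 0.5896 -0.0136  0.118 ] chest 88.0 131.8
245 [(68, np.int64(71), np.int64(40)), (69, np.int64(39), np.int64(73)), (71, np.int64(40), np.int64(106)), (72, np.int64(73), np.int64(190)), (73, np.int64(59), np.int64(192)), (74, np.int64(106), np.int64(225)), (75, np.int64(190), np.int64(231)), (76, np.int6
[... 5481 characters left out ...]
int64(177)), (102, np.int64(212), np.int64(63)), (103, np.int64(212), np.int64(20)), (104, np.int64(177), np.int64(20)), (105, np.int64(63), np.int64(22)), (110, np.int64(22), np.int64(127)), (111, np.int64(18), np.int64(194)), (112, np.int64(28), np.int64(202)), (113, np.int64(127), np.int64(211)), (116, np.int64(211), np.int64(174)), (131, np.int64(216), np.int64(243)), (189, np.int64(244), np.int64(199)), (190, np.int64(243), np.int64(190)), (191, np.int64(234), np.int64(189)), (219, np.int64(192), np.int64(144)), (220, np.int64(190), np.int64(98)), (221, np.int64(183), np.int64(95)), (222, np.int64(144), np.int64(90)), (230, np.int64(88), np.int64(45)), (231, np.int64(88), np.int64(23))]
```

Request:
apply_moves(motion="25 0 0 2 0 0 0;25 0 0 3 0 0 0;25 0 0 3 0 0 0;25 0 0 3 0 0 0;25 0 0 2 0 0 0;25 0 0 1 0 0 0;25 0 0 0.3 0 0 0;25 0 0 0.2 0 0 0;25 0 0 0.2 0 0 0;25 0 0 0.2 0 0 0;25 0 0 0 0 0 0")

```text
time: 16.92
tool_pos: [0.5123, -0.0704, 0.0682]
tool_rot: [3.142, -0.0, 1.866]
contact_force: [0.1, 0.4, -0.5]
opening: 0.0314
grip_force: 20.0
```

Request:
apply_moves(motion="25 0 0 0.2 0 0 0;25 0 0 0.2 0 0 0;25 0 0 0.2 0 0 0;25 0 0 0 0 0 0")

```text
time: 17.42
tool_pos: [0.5122, -0.0704, 0.062]
tool_rot: [-3.141, -0.0, 1.866]
contact_force: [0.1, -0.8, -1.3]
opening: 0.0315
grip_force: 20.0
```

Request:
apply_moves(motion="25 0 0 0.3 0 0 0;25 0 0 0.3 0 0 0;25 0 0 0.3 0 0 0;25 0 0 0.2 0 0 0;25 0 0 0.2 0 0 0;25 0 0 0 0 0 0")

```text
time: 18.18
tool_pos: [0.5122, -0.0704, 0.049]
tool_rot: [-3.141, -0.0, 1.866]
contact_force: [0.6, -0.2, -1.7]
opening: 0.0312
grip_force: 20.0
```

Request:
apply_moves(motion="25 0 0 0.2 0 0 0;25 0 0 0.2 0 0 0;25 0 0 0.1 0 0 0;25 0 0 0 0 0 0")

```text
time: 18.68
tool_pos: [0.5122, -0.0704, 0.0441]
tool_rot: [-3.141, -0.0, 1.866]
contact_force: [-0.8, 0.1, -2.2]
opening: 0.0313
grip_force: 20.0
```

Request:
apply_moves(motion="25 0 0 0.1 0 0 0;25 0 0 0.1 0 0 0;25 0 0 0 0 0 0")

```text
time: 19.05
tool_pos: [0.5126, -0.0707, 0.0431]
tool_rot: [3.141, 0.001, 1.866]
contact_force: [-2.0, -1.4, 7.1]
opening: 0.0317
grip_force: 20.0
```

Request:
apply_moves(motion="25 0 0 -0.1 0 0 0;45 0 0 0 0 0 0;65 0 0 0 0 0 0;65 0 0 0 0 0 0;65 0 0 0 0 0 0;65 0 0 0 0 0 0;65 0 0 -1 0 0 0;65 0 0 -3 0 0 0;65 0 0 -4 0 0 0;65 0 0 -4 0 0 0;65 0 0 -4 0 0 0;65 0 0 -2 0 0 0;65 0 0 0 0 0 0;65 0 0 0 0 0 0")

```text
time: 20.8
tool_pos: [0.5117, -0.0702, 0.2224]
tool_rot: [-3.14, -0.001, 1.866]
contact_force: [-0.1, -1.0, 0.2]
opening: 0.0594
grip_force: 0.0
```

Run:
```python
from h import *
s,p=wrist();q=robot.read_camera("side");r=robot.read_camera("scene")
print({k:np.round(s[k],4).tolist() for k in('time','tool_pos','contact_force','opening')})
X=np.array([.959,.284]);Y=np.array([-.284,.959]);c0=np.array([.544,-.170])
for n,x in(("w",p),("s",q),("c",r)):
  for t in("stamp","handle"):
    for d in robot.search_frame(t,x)[:4]:
      c=np.array(d['centre']);e=c[:2]-c0;print(n,t,c.round(4),round(d['score'],2),"chest",(e@X*1000).round(),(e@Y*1000).round())
c=r
for d in robot.trace("handle",r)[:2]:
  v,u=np.nonzero(d['pixels']);print(d['score'],u.min(),u.max(),v.min(),v.max(),u.mean(),v.mean())
for Z in(.159,):
  a=ray(r,295,333,Z);e=a[:2]-c0;print(a,e@X,e@Y)
b=ray(q,271,96,.159);e=b[:2]-c0;print(b,e@X,e@Y)
```

```text
{'time': 20.8, 'tool_pos': [0.5117, -0.0702, 0.2224], 'contact_force': [-0.1076, -0.9965, 0.2224], 'opening': 0.0594}
w stamp [0.6095 0.1155 0.0868] 0.84 chest 144.0 255.0
w stamp [ 0.5147 -0.067   0.1001] 0.7 chest 1.0 107.0
w stamp [ 0.5327 -0.0993  0.0398] 0.31 chest 9.0 71.0
w handle [ 0.5432 -0.2088  0.1238] 0.62 chest -12.0 -37.0
s stamp [0.552  0.217  0.0648] 0.88 chest 118.0 369.0
s stamp [0.6092 0.1304 0.048 ] 0.62 chest 148.0 270.0
s stamp [ 0.5114 -0.0647  0.0965] 0.57 chest -1.0 110.0
s handle [ 0.5537 -0.2083  0.1283] 0.77 chest -2.0 -39.0
c stamp [0.6131 0.1145 0.0482] 0.95 chest 147.0 253.0
c handle [ 0.5665 -0.245   0.1238] 0.83 chest 0.0 -78.0
0.68 230 365 277 383 295.97855711422847 336.3049098196393
0.37 198 383 212 383 281.8701153513898 309.94928604095736
[ 0.56026282 -0.2481852   0.159     ] -0.00660854751117728 -0.07959824621755544
[ 0.55997995 -0.22369947  0.159     ] 7.411822548221425e-05 -0.056036098399133046
```

Run:
```python
from h import *
q=robot.read_camera("side");r=robot.read_camera("scene")
X=np.array([.959,.284]);Y=np.array([-.284,.959]);c0=np.array([.544,-.170])
def ch(c,u,v,z):
    e=ray(c,u,v,z)[:2]-c0;return (e@X*1000).round(1),(e@Y*1000).round(1)
for v in(92,92.5,95,95.5,96,104):print('s',v,ch(q,270,v,.159))
for v in(103,105):print('s foot',v,ch(q,270,v,.125))
for v in (122.5,):print("hatch edge",ch(q,270,v,.125))
g=cv2.cvtColor(r['img'],cv2.COLOR_RGB2GRAY).astype(int)
for u in(285,295,305):print(u,[(v,g[v-1,u],g[v+2,u],ch(r,u,v+.5,.159)) for v in range(312,360) if abs(g[v+2,u]-g[v-1,u])>14])
for u in(250,262,275):print('e',u,[(v,g[v-1,u],g[v+2,u],ch(r,u,v+.5,.125)) for v in range(270,320) if abs(g[v+2,u]-g[v-1,u])>25])
```

```text
s 92 (np.float64(1.8), np.float64(-73.9))
s 92.5 (np.float64(1.9), np.float64(-71.7))
s 95 (np.float64(2.6), np.float64(-60.6))
s 95.5 (np.float64(2.7), np.float64(-58.4))
s 96 (np.float64(2.9), np.float64(-56.2))
s 104 (np.float64(5.0), np.float64(-21.7))
s foot 103 (np.float64(1.4), np.float64(-67.6))
s foot 105 (np.float64(1.9), np.float64(-58.8))
hatch edge (np.float64(6.5), np.float64(15.3))
285 [(326, np.int64(148), np.int64(168), (np.float64(-17.4), np.float64(-64.0))), (327, np.int64(144), np.int64(178), (np.float64(-18.1), np.float64(-65.6))), (328, np.int64(149), np.int64(179), (np.float64(-18.7), np.float64(-67.1))), (332, np.int64(180), np.int64(158), (np.float64(-21.3), np.float64(-73.4))), (333, np.int64(179), np.int64(122), (np.float64(-21.9), np.float64(-75.0))), (334, np.int64(175), np.int64(101), (np.float64(-22.6), np.float64(-76.6))), (335, np.int64(158), np.int64(97), (np.float64(-23.2), np.float64(-78.1))), (336, np.int64(122), np.int64(96), (np.float64(-23.8), np.float64(-79.7))), (340, np.int64(92), np.int64(124), (np.float64(-26.3), np.float64(-85.8))), (341,
[... 3769 characters left out ...]
), np.float64(28.5))), (291, np.int64(178), np.int64(138), (np.float64(-22.8), np.float64(26.6))), (292, np.int64(166), np.int64(117), (np.float64(-23.5), np.float64(24.7))), (293, np.int64(145), np.int64(94), (np.float64(-24.2), np.float64(22.9))), (296, np.int64(94), np.int64(132), (np.float64(-26.2), np.float64(17.3)))]
e 275 [(286, np.int64(180), np.int64(145), (np.float64(2.7), np.float64(28.3))), (287, np.int64(180), np.int64(139), (np.float64(2.0), np.float64(26.4))), (288, np.int64(166), np.int64(116), (np.float64(1.3), np.float64(24.5))), (289, np.int64(145), np.int64(93), (np.float64(0.5), np.float64(22.6))), (292, np.int64(93), np.int64(132), (np.float64(-1.7), np.float64(17.0)))]
```

The stamp stands at chest (0,107) mm. The handle's centre is at chest y ≈ -69. I'll move behind it with the fingers shut.

Request:
apply_moves(motion="20 -1.5 0 0 0 0 0;0 -3.5 0 0 0 0 0;0 -4 0 0 0 0 0;0 -4 0 0 0 0 0;0 -4 0 0 0 0 0;0 -2.3 0 0 0 0 0;0 -1 0.1 0 0 0 0;0 0 0 2 0 0 0;0 0 0 3 0 0 0;0 0 0 2.5 0 0 0;0 0 0 1.5 0 0 0;0 0 0 0.5 0 0 0;0 0 0 0 0 0 0")

```text
time: 23.02
tool_pos: [0.5726, -0.2644, 0.1287]
tool_rot: [3.141, 0.0, 1.866]
contact_force: [0.2, 1.1, 0.5]
opening: 0.0003
grip_force: 0.0
```

Request:
apply_moves(motion="0 0 0 0.4 0 0 0;0 0 0 0.4 0 0 0;0 0 0 0.4 0 0 0;0 0 0 0.3 0 0 0;0 0 0 0.3 0 0 0;0 0 0 0.3 0 0 0;0 0 0 0 0 0 0")

```text
time: 23.9
tool_pos: [0.5721, -0.2642, 0.1069]
tool_rot: [-3.141, -0.001, 1.866]
contact_force: [0.4, 0.0, 0.9]
opening: 0.0005
grip_force: 0.0
```

Request:
apply_moves(motion="0 0.4 0 0 0 0 0;0 0.4 0 0 0 0 0;0 0.4 0 0 0 0 0;0 0.4 0 0 0 0 0;0 0.4 0 0 0 0 0;0 0.4 0 0 0 0 0;0 0.6 0 0 0 0 0;0 0.8 0 0 0 0 0;0 0.8 0 0 0 0 0;0 0.8 0 0 0 0 0")

```text
time: 25.15
tool_pos: [0.5566, -0.2121, 0.1074]
tool_rot: [3.141, 0.0, 1.866]
contact_force: [3.9, -2.3, -0.3]
opening: 0.0006
grip_force: 1.8
```

Request:
apply_moves(motion="0 0.8 0 0 0 0 0;0 0.8 0 0 0 0 0;0 0.8 0 0 0 0 0;0 0.8 0 0 0 0 0;0 0.8 0 0 0 0 0;0 0.8 0 0 0 0 0;0 0.8 0 0 0 0 0;0 0.8 0 0 0 0 0;0 0.6 0 0 0 0 0;0 0.4 0 0 0 0 0;0 0.3 0 0 0 0 0;0 0.2 0 0 0 0 0")

```text
time: 26.65
tool_pos: [0.5335, -0.137, 0.1072]
tool_rot: [-3.142, -0.0, 1.866]
contact_force: [3.2, -1.6, 0.6]
opening: 0.0009
grip_force: 1.6
```

Request:
apply_moves(motion="0 0.2 0 0 0 0 0;0 0.2 0 0 0 0 0;0 0.2 0 0 0 0 0;0 0.2 0 0 0 0 0;0 0.2 0 0 0 0 0;0 0.2 0 0 0 0 0;0 0.2 0 0 0 0 0")

```text
time: 27.52
tool_pos: [0.5294, -0.1236, 0.1072]
tool_rot: [-3.142, -0.0, 1.866]
contact_force: [3.3, -2.1, -0.3]
opening: 0.0004
grip_force: 1.6
```

Request:
apply_moves(motion="0 0.15 0 0 0 0 0;0 0.15 0 0 0 0 0;0 0.15 0 0 0 0 0;0 0.15 0 0 0 0 0;0 0.1 0 0 0 0 0")

```text
time: 28.15
tool_pos: [0.5275, -0.1169, 0.1072]
tool_rot: [3.142, -0.0, 1.866]
contact_force: [2.8, -2.8, -0.9]
opening: -0.0
grip_force: 1.5
```

Request:
apply_moves(motion="0 0.15 0 0 0 0 0;0 0.15 0 0 0 0 0;0 0.15 0 0 0 0 0;0 0.15 0 0 0 0 0;0 0.1 0 0 0 0 0")

```text
time: 28.78
tool_pos: [0.5254, -0.1102, 0.1072]
tool_rot: [3.142, -0.0, 1.866]
contact_force: [3.0, -2.5, -1.1]
opening: 0.0001
grip_force: 1.5
```

Request:
apply_moves(motion="0 0.15 0 0 0 0 0;0 0.15 0 0 0 0 0;0 0.15 0 0 0 0 0;0 0.15 0 0 0 0 0;0 0.1 0 0 0 0 0")

```text
time: 29.4
tool_pos: [0.5241, -0.1055, 0.1073]
tool_rot: [3.141, 0.004, 1.866]
contact_force: [5.9, -11.2, -3.8]
opening: 0.0006
grip_force: 5.5
```

Request:
apply_moves(motion="0 0.1 0 0 0 0 0;0 0.1 0 0 0 0 0;0 0.1 0 0 0 0 0")

```text
time: 29.78
tool_pos: [0.5233, -0.1028, 0.1073]
tool_rot: [3.141, 0.004, 1.866]
contact_force: [4.4, -9.9, -3.2]
opening: 0.0001
grip_force: 5.6
```

Request:
apply_moves(motion="0 0.1 0 0 0 0 0;0 0.1 0 0 0 0 0")

```text
time: 30.02
tool_pos: [0.5228, -0.1009, 0.1073]
tool_rot: [3.141, 0.004, 1.866]
contact_force: [4.8, -10.4, -3.7]
opening: 0.0004
grip_force: 5.6
```

Request:
apply_moves(motion="0 0.1 0 0 0 0 0")

```text
time: 30.15
tool_pos: [0.5225, -0.0999, 0.1073]
tool_rot: [3.141, 0.004, 1.866]
contact_force: [4.3, -9.8, -3.6]
opening: 0.0003
grip_force: 5.6
```

Request:
apply_moves(motion="0 0.1 0 0 0 0 0")

```text
time: 30.28
tool_pos: [0.5222, -0.099, 0.1073]
tool_rot: [3.141, 0.004, 1.866]
contact_force: [5.7, -9.8, -3.2]
opening: 0.0005
grip_force: 5.6
```

Request:
apply_moves(motion="0 0.1 0 0 0 0 0")

```text
time: 30.4
tool_pos: [0.5219, -0.098, 0.1073]
tool_rot: [3.141, 0.004, 1.865]
contact_force: [5.3, -10.3, -3.6]
opening: 0.0006
grip_force: 6.0
```

Request:
apply_moves(motion="0 0.05 0 0 0 0 0;0 0 0 0 0 0 0")

```text
time: 30.65
tool_pos: [0.5219, -0.0979, 0.1073]
tool_rot: [3.141, 0.004, 1.865]
contact_force: [5.3, -10.8, -4.0]
opening: 0.0005
grip_force: 6.2
```

Request:
apply_moves(motion="0 0.05 0 0 0 0 0;0 0 0 0 0 0 0")

```text
time: 30.9
tool_pos: [0.5219, -0.0977, 0.1073]
tool_rot: [3.141, 0.005, 1.865]
contact_force: [6.0, -11.8, -4.3]
opening: 0.0001
grip_force: 6.8
```

Request:
apply_moves(motion="0 0.05 0 0 0 0 0;0 0 0 0 0 0 0")

```text
time: 31.15
tool_pos: [0.5218, -0.0976, 0.1073]
tool_rot: [3.141, 0.005, 1.865]
contact_force: [5.9, -12.8, -5.0]
opening: 0.0004
grip_force: 7.4
```

Request:
apply_moves(motion="0 0.05 0 0 0 0 0;0 0.05 0 0 0 0 0;0 0 0 0 0 0 0")

```text
time: 31.52
tool_pos: [0.5218, -0.0973, 0.1073]
tool_rot: [3.14, 0.007, 1.865]
contact_force: [5.9, -16.8, -5.6]
opening: 0.0005
grip_force: 8.7
```

Request:
apply_moves(motion="0 0.05 0 0 0 0 0;0 0 0 0 0 0 0")

```text
time: 31.78
tool_pos: [0.5217, -0.0972, 0.1073]
tool_rot: [3.14, 0.007, 1.865]
contact_force: [7.0, -17.7, -6.1]
opening: 0.0001
grip_force: 9.3
```

It has reached the firm stop at about 19 N along the track. I'll back off and lift clear.

Request:
apply_moves(motion="0 -0.3 0 0 0 0 0;0 -0.7 0 0 0 0 0;0 -1.5 0 0 0 0 0;0 -1 0 -1 0 0 0;0 0 0 -3 0 0 0;0 0 0 -4 0 0 0;0 0 0 -3 0 0 0;0 0 0 0 0 0 0;0 0 0 0 0 0 0")

```text
time: 32.9
tool_pos: [0.5299, -0.1266, 0.2166]
tool_rot: [-3.141, -0.001, 1.866]
contact_force: [0.4, 0.4, -0.0]
opening: 0.0005
grip_force: 0.0
```

Run:
```python
from h import *
q=robot.read_camera("side");r=robot.read_camera("scene")
print(robot.observe()['contact_force'])
X=np.array([.959,.284]);Y=np.array([-.284,.959]);c0=np.array([.544,-.170])
for n,x in(("s",q),("c",r)):
  for t in("hatch","handle","tub"):
    for d in robot.search_frame(t,x)[:1]:
      c=np.array(d['centre']);e=c[:2]-c0;print(n,t,c.round(4),round(d['score'],2),"chest",(e@X*1000).round(),(e@Y*1000).round())
```

```text
[ 0.11083543 -0.17921104 -0.11455305]
s hatch [ 0.515  -0.073   0.1223] 0.9 chest -0.0 101.0
s handle [ 0.5154 -0.0757  0.1258] 0.57 chest -1.0 99.0
s tub [0.4451 0.2518 0.0166] 0.67 chest 25.0 433.0
c hatch [ 0.5147 -0.1077  0.1307] 0.79 chest -10.0 68.0
c handle [ 0.5101 -0.0991  0.1248] 0.97 chest -12.0 78.0
c tub [0.4431 0.2692 0.0257] 0.98 chest 28.0 450.0
```

```bash
python3 -c "
from cell import robot
print(robot.hand_in())"
```

```text
the job is handed in; nothing more can be done
None
```

The smaller black stamp stands in the compartment, and the hatch is pushed to its firm stop at a measured push of about 19 N. The tub was not moved, and the job is handed in at about 33 s on the robot's clock; no verdict was returned.

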